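Put the memory sticks away in the desk box

ROBOT

A 7-joint arm with a two-finger parallel gripper is mounted at the origin on the work surface. World frame = base frame: x ahead of the robot, y to its left, z up, the work surface at z = 0. Lengths are in m, angles in rad, forces in N, time in s.
With the tool pointing down it reaches from about 0.35 to 0.9 m from the base axis. Payload 7.2 kg.
Tool frame: the origin (TCP) lies between the finger pads; the fingertips stand 22 mm ahead of it and the grasp point (between the pads) lies 3 mm ahead of it; z points along the fingers, y is the line along which they close (so a half turn about z gives the same grasp; the last joint's range is limited). The gripper opens to 85 mm and grips with 20 to 120 N. Pads are 22 mm wide; open, the fingers measure 114 mm over their backs; the gripper's body (76 mm by 85 mm) begins 54 mm behind the grasp point. The pads swing forward as they close: fully open they stand 13 mm farther back than shut.
Start: joints at [1.14, 0.411, -0.013, 1.596, 0.006, 1.134, -0.082], TCP at [0.222, -0.584, 0.253] pointing down, gripper open.
Joint ranges: [-2.95, 2.95], [-0.29, 1.99], [-1.47, 1.44], [0.14, 2.54], [-1.03, 4.17], [0.13, 1.85], [-2.86, 2.86]. Speed limits (rad/s): [2.39, 2.39, 3.01, 3.01, 3.14, 3.14, 3.14].

INTERFACE

Orientations are given as a unit quaternion [x, y, z, w].
In Python, from cell import bot, optics gives the robot as it stands.
- The arm moves only by the tool apply_moves, never from a script. Its argument "motion" is one flat list of numbers, 7 for each row, row after row: the turn, a rotation vector about the tool's x, y, z in degrees, then the shift along the tool's x, y, z in cm, then the opening, from 0 (shut) to 1 (fully open). A call has 1 to 20 rows; each row is the pose to reach, as a shift and turn from the pose commanded when the call began, along the tool's axes at that moment; what a row does not reach only later rows make up. A row lasts 1/12 s, in which the tool goes at most 41.7 mm and 7.16 degrees, less where a joint would pass 70% of its speed; a pose out of reach is approached as far as the arm can. A call with a gripper value outside its range is refused whole. The fingers move at their own pace and stop on an object; "force" is the grip in N (left out, the last holds). Time passes only in rows, so rows that repeat a pose let the fingers close. It gives the time, the measured TCP pose, the force, the opening and the grip force at its end, in the units of the state.
- bot.observe(): the state, without advancing time (a new reading comes with each control period).
- optics.grab_frame(name): name is "side" or "top" or "wrist"; returns a dict with "image" (400x640x3 uint8, red, green, blue), "intrinsics" (3x3 intrinsics, pixels), "cam_to_world" (4x4, takes a point from camera to world coordinates). Camera axes: x right, y down, z forward; pixel columns grow to the right and rows downward; lengths in m; the calibration is good to about 2 mm. A picture is of the moment at which its call begins. There is no depth.
- bot.close_job(): hands the job in; it is judged then, once.
The state is a dict: "clock": time; "q": joint angles; "joint_velocities": joint speeds; "tau": joint torques, N m; "tool_pos": TCP position; "orientation": TCP orientation; "force": force on the tool from outside, world axes, zero at the start; "wrist_torque": the same for the moment, N m; "grip_width": finger opening in m; "grasp_force": force on a finger pad.
Only numpy, scipy, OpenCV 4.12 (cv2) and the standard library are available. Lean on these libraries where they do the work, as an engineer would, in place of code of your own. Each camera call takes 0.05 s, during which the arm holds its last target. There are 200 camera calls.

TASK

Clear the desk for the evening: pull every memory stick out of the hub and lay them all in the loose wooden tray, then push the tray fully home into the open front of the desk box, squarely between its walls, and finally lower the box's hinged lid gently until it is closed. Leave the mug and the bowl alone.

Things in the scene. Friction and masses are not known exactly. Their poses are not given: they have to be found in the camera images.
- stick0: red memory stick, white band, 64 mm long: case 20 x 12 x 50 mm, steel plug 14 x 9 x 14 mm. Origin mid-length; z from plug (-32 mm) to case end (+32; case from -18), x along the 20 mm width, y along the 12 mm thickness. Starts upright in a hub port, plug down, 40 mm showing, held by a sprung catch that yields to a straight upward pull of 5 to 15 N. May be absent
- stick1: blue memory stick, white band, 64 mm long: case 20 x 12 x 50 mm, steel plug 14 x 9 x 14 mm. Origin mid-length; z from plug (-32 mm) to case end (+32; case from -18), x along the 20 mm width, y along the 12 mm thickness. Starts upright in a hub port, plug down, 40 mm showing, held by a sprung catch that yields to a straight upward pull of 5 to 15 N. May be absent
- stick2: yellow memory stick, white band, 64 mm long: case 20 x 12 x 50 mm, steel plug 14 x 9 x 14 mm. Origin mid-length; z from plug (-32 mm) to case end (+32; case from -18), x along the 20 mm width, y along the 12 mm thickness. Starts upright in a hub port, plug down, 40 mm showing, held by a sprung catch that yields to a straight upward pull of 5 to 15 N. May be absent
- stick3: green memory stick, white band, 64 mm long: case 20 x 12 x 50 mm, steel plug 14 x 9 x 14 mm. Origin mid-length; z from plug (-32 mm) to case end (+32; case from -18), x along the 20 mm width, y along the 12 mm thickness. Starts upright in a hub port, plug down, 40 mm showing, held by a sprung catch that yields to a straight upward pull of 5 to 15 N. May be absent
- stick4: black memory stick, white band, 64 mm long: case 20 x 12 x 50 mm, steel plug 14 x 9 x 14 mm. Origin mid-length; z from plug (-32 mm) to case end (+32; case from -18), x along the 20 mm width, y along the 12 mm thickness. Starts upright in a hub port, plug down, 40 mm showing, held by a sprung catch that yields to a straight upward pull of 5 to 15 N. May be absent
- hub: fixed flat aluminium hub, 215 (x) x 60 (y) x 28 mm high; five upright ports (slots 21.6 x 13.6 mm) in a row along its x axis at x = -84, -42, 0, 42 and 84 mm. Origin at the centre of its underside. Sticks stand in it with their 12 mm thickness along its y axis; some ports may be empty
- tray: loose wooden tray, 136 (x) x 170 (y) mm, about 0.35 kg; floor 4 mm thick, back and side walls 30 mm high, 4 mm thick; the front (-x) is a darker board 8 mm thick, 50 mm high. Origin at the centre of its underside; +x points from the front board to the back wall, which goes into the box first. Slides on the table
- deskbox: fixed wooden box, 140 (x) x 202 (y) mm, no floor: side and back walls 8 mm thick, 58 mm high, open at -x. Origin on the table at the outline's centre; +x points from open front to back wall. Inner width 186 mm (tray has 8 mm to spare each side); back wall's inner face at x = +62 mm, so the tray fully home has its origin at x = -6 mm, y = 0, its front board 4 mm proud of the walls
- lid (a joint): angle of the desk box's lid in rad: 0 closed (flat on the walls), 1.57 upright, up to 1.9 leaning back; stiff, stays where it is left. The lid is a plain dark wooden board, 136 mm from hinge to free edge, 202 mm wide, 10 mm thick
- lid_hinge (a point): middle of the lid's hinge line, on top of the box's back wall (box frame x = +70 mm, z = 58.5 mm), on the lid's lower face; the axis is the box's y. Its axes turn with the lid, which extends from it to -x; the lid's outer face is at z = +10 mm
- lid_edge (a point): middle of the lid's free edge, half way through its thickness
- mug: orange clay mug, 82 mm wide, 88 mm high, origin at the centre of its foot; bystander
- bowl: white bowl, 100 mm wide, 65 mm high, standing on a 48 mm stack of magazines; origin at the centre of its foot; bystander

How it is judged:
On the way, in this order (a step that is already met when the one before it is completed fails the run):
1. every memory stick present lies in the tray, let go (x of stick0 in the frame of tray between -0.066 and 0.068 m and y of stick0 in the frame of tray between -0.083 and 0.083 m and z of stick0 in the frame of tray between 0 and 0.042 m and x of stick1 in the frame of tray between -0.066 and 0.068 m and y of stick1 in the frame of tray between -0.083 and 0.083 m and z of stick1 in the frame of tray between 0 and 0.042 m and x of stick2 in the frame of tray between -0.066 and 0.068 m and y of stick2 in the frame of tray between -0.083 and 0.083 m and z of stick2 in the frame of tray between 0 and 0.042 m and x of stick3 in the frame of tray between -0.066 and 0.068 m and y of stick3 in the frame of tray between -0.083 and 0.083 m and z of stick3 in the frame of tray between 0 and 0.042 m and x of stick4 in the frame of tray between -0.066 and 0.068 m and y of stick4 in the frame of tray between -0.083 and 0.083 m and z of stick4 in the frame of tray between 0 and 0.042 m and contact force between each of stick0, stick1, stick2, stick3, stick4 and the fingers below 0.1 N), for 0.2 s.
2. the tray is home in the desk box with all the sticks in it (x of stick0 in the frame of tray between -0.066 and 0.068 m and y of stick0 in the frame of tray between -0.083 and 0.083 m and z of stick0 in the frame of tray between 0 and 0.042 m and x of stick1 in the frame of tray between -0.066 and 0.068 m and y of stick1 in the frame of tray between -0.083 and 0.083 m and z of stick1 in the frame of tray between 0 and 0.042 m and x of stick2 in the frame of tray between -0.066 and 0.068 m and y of stick2 in the frame of tray between -0.083 and 0.083 m and z of stick2 in the frame of tray between 0 and 0.042 m and x of stick3 in the frame of tray between -0.066 and 0.068 m and y of stick3 in the frame of tray between -0.083 and 0.083 m and z of stick3 in the frame of tray between 0 and 0.042 m and x of stick4 in the frame of tray between -0.066 and 0.068 m and y of stick4 in the frame of tray between -0.083 and 0.083 m and z of stick4 in the frame of tray between 0 and 0.042 m and x of tray in the frame of deskbox above -0.015 m and y of tray in the frame of deskbox between -0.012 and 0.012 m and angle between the x axis of tray and the x axis of deskbox, either way round below 0.15 rad and height (world z) of tray below 0.008 m), for 0.2 s.
3. the lid is closed (value of joint lid below 0.06 rad), for 0.2 s.
At the end, for the whole second after the job is handed in: All sticks present lie inside the tray's walls; the tray stands flat and home in the desk box (within 9 mm of touching the back wall, within 12 mm of the middle, square to it within 0.15 rad); the lid is closed to within 0.06 rad; all at rest (all of step 2 and linear speed of each of tray, stick0, stick1, stick2, stick3, stick4 below 0.02 m/s and value of joint lid below 0.06 rad).
It fails at once if the mug is moved more than 20 mm (distance of mug from where it was at the start of the episode above 0.02 m).
It fails at once if the bowl is moved more than 20 mm (distance of bowl from where it was at the start of the episode above 0.02 m).
It fails at once if the lid is slammed shut (faster than 2.5 rad/s when less than 0.5 rad open) (velocity of joint lid below -2.5 rad/s and value of joint lid below 0.5 rad).
Of stick0, stick1, stick2, stick3, stick4 only 3 to 5 are there at a start; the rules pass over those that are not, and their reading is None.
At some moment in a run one of tray may be knocked a few centimetres aside while the robot is not near it.
Once in a run the grip may slacken for a moment while it holds something.
It also fails if it takes over 210 s, if anything falls off the work surface, if the arm or the gripper's body presses on something with over 40 N, if the wrist force passes 120 N, or if a joint passes its speed limit or range.

## Working session

There is one attempt and no reset: what is moved stays moved. The work goes in short steps, Python scripts to look and compute and a tool call to move; the robot and the scene stay as the last step left them, time stands still between calls to the robot, and variables do not carry over. Pictures are saved under pics/ and viewed, at most 14 in all, crops included, and the job is handed in when it is done.

Besides the shell and the picture viewer there is one more tool, called as a command line: name --argument value ..., lists and objects as JSON in quotes. apply_moves: Moves the arm, as the interface text tells. Its arguments: {"type":"object","properties":{"motion":{"type":"array"},"force":{"type":"number"}},"required":["motion"]}

```bash
mkdir -p pics; ls; python3 - <<'E'
from cell import bot, optics
import cv2
s=bot.observe();print({k:(v if not hasattr(v,'round') else v) for k,v in s.items()})
for n in("top","side"):
    f=optics.grab_frame(n);cv2.imwrite(f"pics/{n}0.png",cv2.cvtColor(f["image"],cv2.COLOR_RGB2BGR));print(n,f["intrinsics"],f["cam_to_world"])
E
```

```text
pics
{'clock': 0.0, 'q': array([ 1.13977109,  0.41190855, -0.01270627,  1.59707337,  0.00562758,
        1.13427045, -0.08221503]), 'joint_velocities': array([-0.00064168,  0.00055278, -0.00022626, -0.00046586, -0.00132473,
        0.00014629, -0.00112164]), 'tau': array([-1.19371605e-03, -6.00628424e+01,  6.81396760e-01, -2.99406928e+01,
        1.36562777e-02,  1.06202354e-02,  1.82371259e-06]), 'tool_pos': array([ 0.22161008, -0.58389404,  0.25243568]), 'orientation': array([ 9.83588028e-01,  1.80427081e-01, -2.15963198e-04, -7.82782872e-04]), 'force': array([ 0.37696409,  0.50122927, -0.34663992]), 'wrist_torque': array([0.00327877, 0.02485853, 0.00108297]), 'grasp_force': 0.0, 'grip_width': 0.08560972664539829}
top [[450.75389552   0.         318.28229878]
 [  0.         450.75389552 194.80496072]
 [  0.           0.           1.        ]] [[ 0.13106476 -0.96941422  0.20750445  0.40160725]
 [-0.99136296 -0.12718091  0.03200786 -0.02645936]
 [-0.00463827 -0.20990732 -0.97771029  1.00064299]
 [ 0.          0.          0.          1.        ]]
side [[419.14992819   0.         317.18796495]
 [  0.         419.14992819 201.28165376]
 [  0.           0.           1.        ]] [[ 0.99905346 -0.03453391  0.02644988  0.56605378]
 [-0.04316681 -0.71204831  0.70080228 -0.66311767]
 [-0.00536785 -0.7012807  -0.71286504  0.74127362]
 [ 0.          0.          0.          1.        ]]
```

View pics/top0.png

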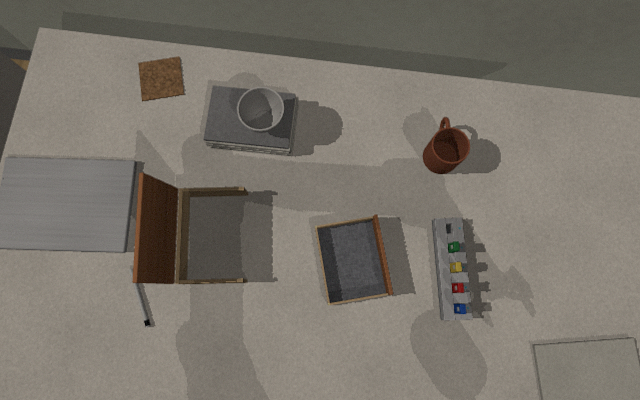

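View pics/side0.png

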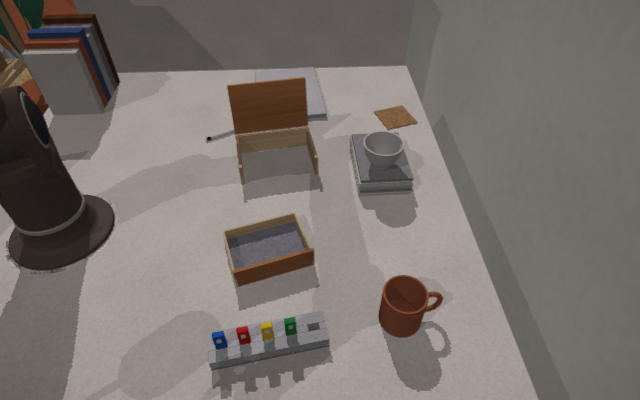

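The top view shows the hub at about (455,270) with green, yellow, red and blue sticks; the top port (448,229) looks empty. The tray is at (355,260) with its front board towards the hub, and the box is at (212,235) with its lid up at (157,230). I'll enlarge these areas for measuring.

```bash
python3 - <<'E'
import cv2,numpy as np
t=cv2.imread("pics/top0.png");s=cv2.imread("pics/side0.png")
def crop(im,x,y,w,h,k):
    c=cv2.resize(im[y:y+h,x:x+w],None,fx=k,fy=k,interpolation=cv2.INTER_CUBIC)
    for i in range(0,w,10):
        cv2.line(c,(i*k,0),(i*k,6 if i%50 else 14),(0,0,255),1); 
        if i%20==0: cv2.putText(c,str(x+i),(i*k,24),0,.35,(0,0,255),1)
    for j in range(0,h,10):
        cv2.line(c,(0,j*k),(6,j*k),(0,0,255),1)
        if j%20==0: cv2.putText(c,str(y+j),(8,j*k+4),0,.35,(0,0,255),1)
    return c
a=crop(t,420,205,80,120,5);b=crop(t,310,205,100,120,4)  # 400x600, 400x480
m=np.zeros((600,800,3),np.uint8);m[:,:400]=a;m[:480,400:]=b;cv2.imwrite("pics/c1.png",m)
a=crop(t,125,160,160,130,5);cv2.imwrite("pics/c2.png",a[:600])
a=crop(s,200,305,145,70,5);cv2.imwrite("pics/c3.png",a)
E
```

```text
(no output)
```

View pics/c1.png

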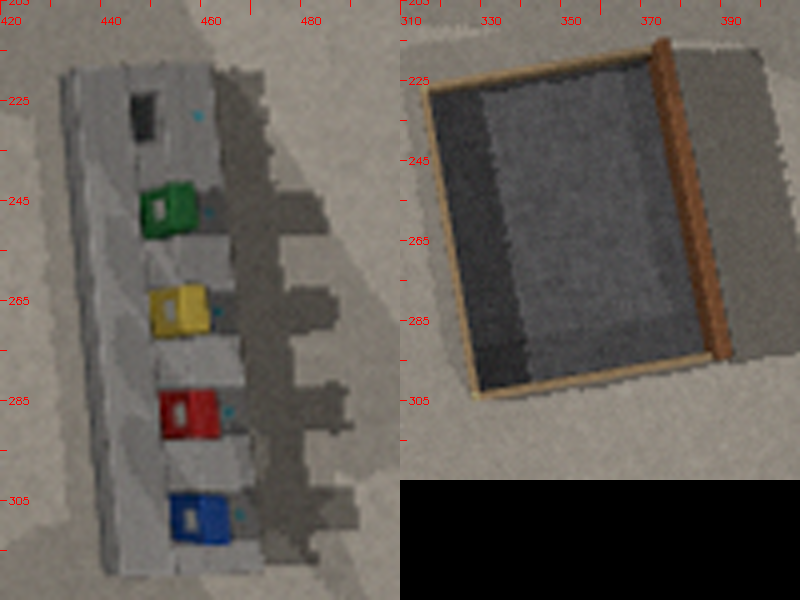

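View pics/c2.png

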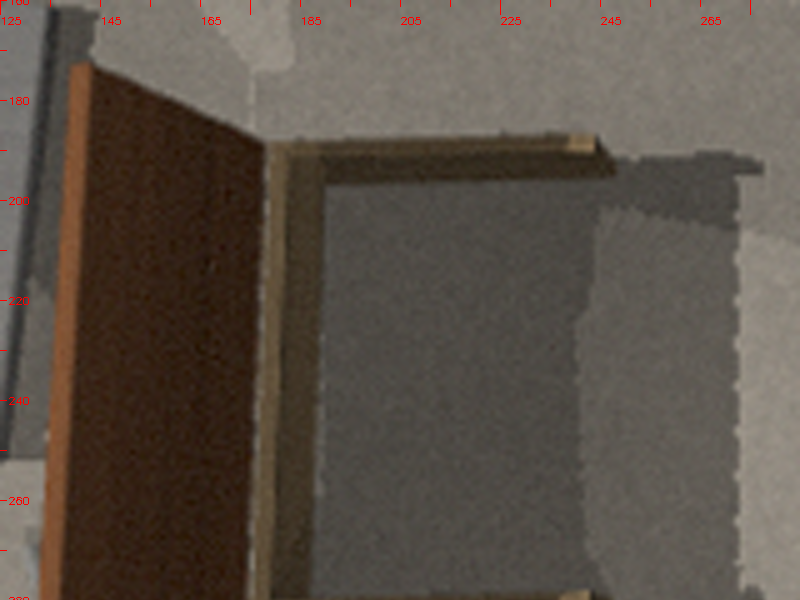

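View pics/c3.png

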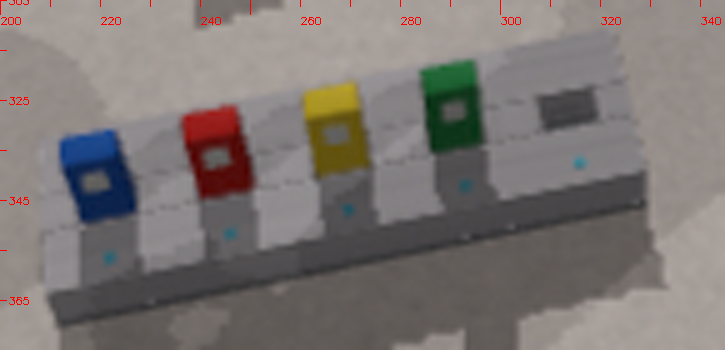

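```bash
python3 - <<'E'
import cv2,numpy as np
t=cv2.imread("pics/top0.png");s=cv2.imread("pics/side0.png")
def crop(im,x,y,w,h,k):
    c=cv2.resize(im[y:y+h,x:x+w],None,fx=k,fy=k,interpolation=cv2.INTER_CUBIC)
    for i in range(0,w,10):
        cv2.line(c,(i*k,0),(i*k,6),(0,0,255),1)
        if i%20==0: cv2.putText(c,str(x+i),(i*k,24),0,.35,(0,0,255),1)
    for j in range(0,h,10):
        cv2.line(c,(0,j*k),(6,j*k),(0,0,255),1)
        if j%20==0: cv2.putText(c,str(y+j),(8,j*k+4),0,.35,(0,0,255),1)
    return c
m=np.zeros((600,800,3),np.uint8);m[:,:395]=crop(t,130,170,132,200,3)[:600,:395]
m[:300,400:]=crop(s,225,75,100,75,4);m[:,400:][300:]=crop(s,220,210,100,75,4)
m[360:,:395]=crop(t,130,255,79,48,5)[:240];cv2.imwrite("pics/c4.png",m)
E
```

```text
(no output)
```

View pics/c4.png

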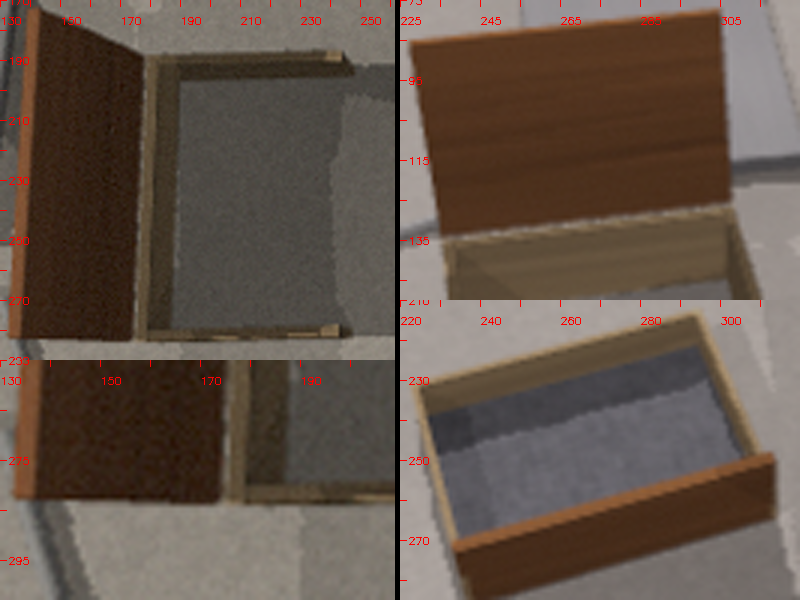

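```bash
cat > lib.py <<'E'
import numpy as np
from scipy.optimize import least_squares
from scipy.spatial.transform import Rotation as R
CAM={"top":(450.754,318.282,194.805,np.array([[0.13106476,-0.96941422,0.20750445,0.40160725],[-0.99136296,-0.12718091,0.03200786,-0.02645936],[-0.00463827,-0.20990732,-0.97771029,1.00064299]])),
"side":(419.15,317.188,201.282,np.array([[0.99905346,-0.03453391,0.02644988,0.56605378],[-0.04316681,-0.71204831,0.70080228,-0.66311767],[-0.00536785,-0.7012807,-0.71286504,0.74127362]]))}
def proj(c,p):
    f,cx,cy,T=CAM[c];q=(np.asarray(p)-T[:,3])@T[:,:3];return np.stack([f*q[...,0]/q[...,2]+cx,f*q[...,1]/q[...,2]+cy],-1)
def ray(c,u,v,z):
    f,cx,cy,T=CAM[c];d=T[:,:3]@np.array([(u-cx)/f,(v-cy)/f,1]);return T[:,3]+d*(z-T[2,3])/d[2]
def place(pose,P):
    x,y,a=pose[:3];P=np.asarray(P)/1000.;return np.stack([x+P[...,0]*np.cos(a)-P[...,1]*np.sin(a),y+P[...,0]*np.sin(a)+P[...,1]*np.cos(a),P[...,2]],-1)
def fit(obs,x0,extra=lambda p,P:P):
    def r(p): return np.concatenate([proj(c,place(p,extra(p,P)))-np.array(uv) for c,P,uv in obs])
    s=least_squares(r,x0,loss="soft_l1");return s.x,np.round(r(s.x).reshape(-1,2),1)
E
python3 - <<'E'
from lib import *
# hub x axis ~ along +-world x; green at which end is immaterial (symmetric): port nearest image-top = +x world
hub=[("top",p,q) for p,q in [((107.5,30,28),(435,218.2)),((107.5,-30,28),(462.6,218.2)),((-107.5,-30,28),(472.4,319.4)),((-107.5,30,28),(443.4,319.4))]]
for x,u,v in [(42,(456.6,246.4),(290,320.8)),(0,(458.8,267),(266.2,324.8)),(-42,(460.6,287.6),(242.2,329.4)),(-84,(463,308.4),(217.8,334.8))]:
    hub+=[("top",(x,0,68),u),("side",(x,0,68),v)]
h,r=fit([(c,P,uv) for c,P,uv in hub],[.4,-.3,0]);print("hub",h,r.tolist())
for x in(42,0,-42,-84):print(place(h,(x,0,68)))
tr=[("top",(68,-85,30),(317.5,228)),("top",(68,85,30),(329.5,304.2)),("top",(-68,-85,50),(377.25,215)),("top",(-68,85,50),(392.75,294.2)),
("side",(68,85,30),(224.3,232)),("side",(68,-85,30),(294.5,213.3)),("side",(-68,85,50),(234.5,272)),("side",(-68,-85,50),(313.8,249.3))]
t,r=fit(tr,[.4,-.1,1.6]);print("tray",t,r.tolist())
bx=[("top",(-70,-101,58),(244.4,187)),("top",(-70,-93,58),(244.2,190.4)),("top",(-70,93,58),(243.3,278.3)),("top",(-70,101,58),(243.3,282.7)),("top",(62,-93,58),(182,190.4)),("top",(70,101,58),(175.5,283.4))]
b,r=fit(bx,[.4,.25,1.57]);print("box",b,r.tolist())
def lid(p,P):
    a=p[3];X,Y,Z=P;return (70+X*np.cos(a)+Z*np.sin(a),Y,58.5-X*np.sin(a)+Z*np.cos(a))
# lid: local x=-136 ; closed a=0 ->x 70-136 ; a=1.57 -> z 58+136
ld=[("top",(-136,-101,10),(139.4,173)),("top",(-136,-101,0),(143.6,173)),("top",(-136,101,10),(133,282.4)),("top",(-136,101,0),(137.6,282.4)),("side",(-136,101,0),(228,86)),("side",(-136,-101,0),(305,77.5)),("side",(0,101,0),(235.5,134)),("side",(0,-101,0),(308,125.75))]
def rr(a): return np.concatenate([proj(c,place(b,lid([0,0,0,a[0]],P)))-np.array(uv) for c,P,uv in ld])
s=least_squares(rr,[1.5]);print("lid",s.x,np.round(rr(s.x),1))
E
```

```text
hub [ 0.48859675 -0.30025677  0.15957503] [[-0.1, -0.3], [-0.2, -1.0], [-0.1, -0.2], [0.1, 0.7], [0.3, -0.6], [-0.2, -0.1], [0.0, -0.6], [-0.2, 0.4], [0.1, -0.3], [-0.4, 0.3], [-0.3, 0.3], [-0.5, -0.4]]
[ 0.53006314 -0.29358303  0.068     ]
[ 0.48859675 -0.30025677  0.068     ]
[ 0.44713037 -0.30693052  0.068     ]
[ 0.40566398 -0.31360426  0.068     ]
tray [ 0.47782849 -0.08672025  1.87337105] [[-2.6, -2.3], [-0.8, 0.9], [0.3, -1.4], [1.1, -0.4], [-2.4, -0.8], [0.2, -1.2], [-1.3, 1.9], [0.4, 1.2]]
box [0.48853075 0.21802523 1.72387179] [[-0.0, -0.5], [0.1, -0.2], [-0.1, -0.0], [-0.2, -0.5], [0.8, 1.1], [-0.5, 0.4]]
lid [1.7466338] [-0.  -0.6  0.7 -1.  -0.7  0.5 -0.1  0.4 -1.9  0.  -0.1  0.2 -1.1  0.8
 -0.3  0.2]
```

```bash
cat > mv.py <<'E'
# usage: mv.py x y z yawdeg tilt(deg about tool y) [grasp] ...  prints row (turn, shift cm) and rows needed, from the measured pose
import sys,numpy as np
from scipy.spatial.transform import Rotation as R
from cell import bot
s=bot.observe();p=np.array(s["tool_pos"]);Q=R.from_quat(s["orientation"])
print("t",round(s["clock"],2),"p",np.round(p,4),"x-yaw",np.degrees(np.arctan2(*Q.as_matrix()[1::-1,0])).round(1),"q",np.round(s["q"],2),"w",round(s["grip_width"],4),"F",np.round(s["force"],1))
a=[float(v) for v in sys.argv[1:]]
for i in range(0,len(a),5):
    x,y,z,yaw,t=a[i:i+5]
    T=R.from_euler("z",yaw,degrees=True)*R.from_quat([1,0,0,0])*R.from_euler("y",t,degrees=True)
    d=Q.inv().apply(np.array([x,y,z])-p)*100;rv=np.degrees((Q.inv()*T).as_rotvec())
    print(np.round(rv,1).tolist(),np.round(d,2).tolist(),"rows %.1f"%max(np.linalg.norm(rv)/7.16,np.linalg.norm(d)/4.17))
E
python3 mv.py .4057 -.3136 .13 9.14 0 .4057 -.3136 .055 9.14 0 .4057 -.3136 .16 9.14 0
```

```text
t 0.1 p [ 0.2216 -0.5839  0.2525] x-yaw 20.8 q [ 1.14  0.41 -0.01  1.6   0.01  1.13 -0.08] w 0.0854 F [-0.1 -0.3  0.2]
[-0.1, 0.0, 11.6] [26.81, -18.72, 12.28] rows 8.4
[-0.1, 0.0, 11.6] [26.81, -18.71, 19.78] rows 9.2
[-0.1, 0.0, 11.6] [26.8, -18.73, 9.28] rows 8.2
```

apply_moves --motion '[0,0,11.6,26.8,-18.7,12.3,0.6,0,0,11.6,26.8,-18.7,12.3,0.6,0,0,11.6,26.8,-18.7,12.3,0.6,0,0,11.6,26.8,-18.7,12.3,0.6,0,0,11.6,26.8,-18.7,12.3,0.6,0,0,11.6,26.8,-18.7,12.3,0.6,0,0,11.6,26.8,-18.7,12.3,0.6,0,0,11.6,26.8,-18.7,12.3,0.6,0,0,11.6,26.8,-18.7,12.3,0.6,0,0,11.6,26.8,-18.7,12.3,0.6,0,0,11.6,26.8,-18.7,12.3,0.6]' --force 70

```text
clock: 1.02
tool_pos: [0.4061, -0.3135, 0.1298]
orientation: [0.997, 0.081, -0.001, -0.0]
force: [0.2, -0.5, 0.8]
grip_width: 0.0513
grasp_force: 0.0
```

```bash
python3 mv.py .4057 -.3136 .055 9.14 0; python3 - <<'E'
from cell import bot, optics
import cv2,numpy as np
f=optics.grab_frame("wrist");cv2.imwrite("pics/w1.png",cv2.cvtColor(f["image"],cv2.COLOR_RGB2BGR))
K=f["intrinsics"];T=f["cam_to_world"]
for x,y in[(.4057,-.3136),(.4471,-.3069)]:
    q=T[:3,:3].T@(np.array([x,y,.068])-T[:3,3]);print((K@q/q[2])[:2])
E
```

```text
t 1.02 p [ 0.4061 -0.3135  0.1298] x-yaw 9.3 q [ 0.64  0.38 -0.1   1.99  0.05  0.78 -0.89] w 0.0513 F [ 0.2 -0.5  0.8]
[-0.0, 0.1, 0.2] [-0.04, 0.01, 7.48] rows 1.8
[315.41579473 234.08036671]
[315.50051567 161.85757339]
```

View pics/w1.png

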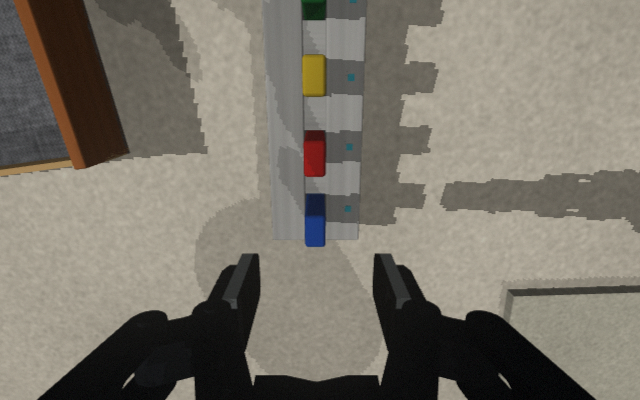

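The wrist view shows the blue stick's top at about (315,232), which matches the predicted (315,234). I'll descend, grip and pull.

apply_moves --motion '[0,0,0,0,0,4,0.5,0,0,0,0,0,7.5,0.5,0,0,0,0,0,7.5,0.5,0,0,0,0,0,7.5,0,0,0,0,0,0,7.5,0,0,0,0,0,0,7.5,0,0,0,0,0,0,7.5,0,0,0,0,0,0,7.5,0,0,0,0,0,0,7.5,0,0,0,0,0,0,7.0,0,0,0,0,0,0,6.5,0,0,0,0,0,0,5.5,0,0,0,0,0,0,3,0,0,0,0,0,0,0,0,0,0,0,0,0,-2,0,0,0,0,0,0,-2,0]' --force 70

```text
clock: 2.4
tool_pos: [0.4087, -0.317, 0.1565]
orientation: [0.997, 0.08, 0.004, 0.004]
force: [-0.1, -0.3, -0.3]
grip_width: 0.011
grasp_force: 69.8
```

```bash
python3 mv.py .45 -.1 .15 17 0; python3 - <<'E'
from cell import optics
import cv2
f=optics.grab_frame("side")
cv2.imwrite("pics/s2.png",cv2.cvtColor(f["image"],cv2.COLOR_RGB2BGR)[150:400,150:400].repeat(2,0).repeat(2,1))
E
```

```text
t 2.4 p [ 0.4087 -0.317   0.1565] x-yaw 9.1 q [ 0.64  0.34 -0.1   1.96  0.05  0.83 -0.89] w 0.011 F [-0.1 -0.3 -0.3]
[0.5, -0.4, -7.9] [7.51, -20.77, 0.54] rows 5.3
```

View pics/s2.png

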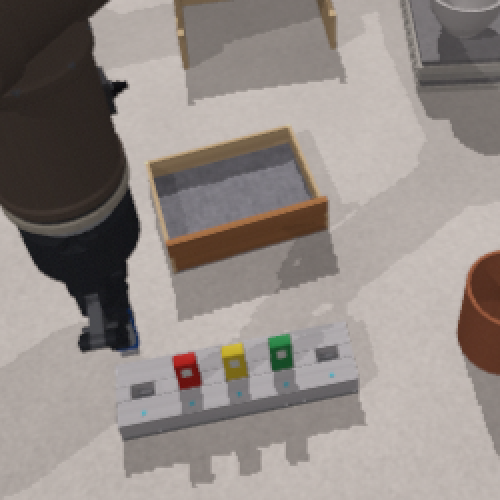

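```bash
python3 - <<'E'
from lib import *
for c,L in(("top",[(317.5,228,.03),(329.5,304.2,.03),(377.25,215,.05),(392.75,294.2,.05),(373,215.5,.05)]),("side",[(224.3,232,.03),(294.5,213.3,.03),(234.5,272,.05),(313.8,249.3,.05)])):
    P=np.array([ray(c,*l) for l in L]);print(c,P.round(4).tolist(),[np.linalg.norm(P[i]-P[j]).round(4) for i,j in((0,1),(2,3),(0,2),(1,3))])
E
```

```text
top [[0.5344, -0.0026, 0.03], [0.3785, -0.0487, 0.03], [0.576, -0.126, 0.05], [0.4159, -0.1747, 0.05], [0.5738, -0.1171, 0.05]] [np.float64(0.1626), np.float64(0.1674), np.float64(0.1317), np.float64(0.133)]
side [[0.382, -0.0496, 0.03], [0.5383, -0.0003, 0.03], [0.4191, -0.1725, 0.05], [0.5786, -0.1231, 0.05]] [np.float64(0.1639), np.float64(0.167), np.float64(0.1299), np.float64(0.1308)]
```

```bash
python3 mv.py .5102 -.048 .14 17 0 .5102 -.048 .14 17 35 .5102 -.048 .053 17 35
```

```text
t 2.45 p [ 0.4079 -0.3164  0.1543] x-yaw 9.1 q [ 0.64  0.34 -0.1   1.97  0.05  0.83 -0.89] w 0.0111 F [-0.8 -1.  -0.5]
[0.4, -0.3, -7.9] [14.36, -24.88, 1.37] rows 6.9
[2.8, 34.6, -7.5] [14.36, -24.88, 1.37] rows 6.9
[2.8, 34.6, -7.5] [14.31, -24.93, 10.07] rows 7.3
```

apply_moves --motion '[0,0,-7.8,14.5,-24.5,1,0,0,0,-7.8,14.5,-24.5,1,0,0,0,-7.8,14.5,-24.5,1,0,0,0,-7.8,14.5,-24.5,1,0,0,0,-7.8,14.5,-24.5,1,0,0,0,-7.8,14.5,-24.5,1,0,0,0,-7.8,14.5,-24.5,1,0,2.4,34.7,-7.4,14.5,-24.5,1,0,2.4,34.7,-7.4,14.5,-24.5,1,0,2.4,34.7,-7.4,14.5,-24.5,1,0,2.4,34.7,-7.4,14.5,-24.5,1,0,2.4,34.7,-7.4,14.5,-24.5,1,0,2.4,34.7,-7.4,14.5,-24.5,1,0,2.4,34.7,-7.4,14.5,-24.5,1,0,2.4,34.7,-7.4,14.5,-24.5,1,0]'

```text
clock: 3.7
tool_pos: [0.5121, -0.0502, 0.1513]
orientation: [0.948, 0.143, 0.279, -0.051]
force: [0.5, 0.4, 0.4]
grip_width: 0.0109
grasp_force: 69.9
```

```bash
python3 mv.py .5102 -.048 .053 17 35 .5102 -.048 .14 17 0
```

```text
t 3.7 p [ 0.5121 -0.0502  0.1513] x-yaw 16.8 q [ 0.72  0.26 -0.62  2.32 -0.92  0.14 -0.22] w 0.0109 F [0.5 0.4 0.4]
[-1.1, 2.0, -0.2] [-5.45, -0.09, 8.19] rows 2.4
[-1.1, -33.0, 0.2] [-0.72, -0.25, 0.89] rows 4.6
```

```bash
python3 mv.py .4986 -.0515 .14 17 -35 .4986 -.0515 .053 17 -35
```

```text
t 3.7 p [ 0.5121 -0.0502  0.1513] x-yaw 16.8 q [ 0.72  0.26 -0.62  2.32 -0.92  0.14 -0.22] w 0.0109 F [0.5 0.4 0.4]
[-1.1, -68.0, 0.5] [-1.73, -0.26, 0.23] rows 9.5
[-1.1, -68.0, 0.5] [-6.47, -0.11, 7.53] rows 9.5
```

apply_moves --motion '[-1,-68,0,-1.7,-0.3,0.2,0,-1,-68,0,-1.7,-0.3,0.2,0,-1,-68,0,-1.7,-0.3,0.2,0,-1,-68,0,-1.7,-0.3,0.2,0,-1,-68,0,-1.7,-0.3,0.2,0,-1,-68,0,-1.7,-0.3,0.2,0,-1,-68,0,-1.7,-0.3,0.2,0,-1,-68,0,-1.7,-0.3,0.2,0,-1,-68,0,-1.7,-0.3,0.2,0,-1,-68,0,-1.7,-0.3,0.2,0,-1,-68,0,-1.7,-0.3,0.2,0,-1,-68,0,-1.7,-0.3,0.2,0,-1,-68,0,-1.7,-0.3,0.2,0]'

```text
clock: 4.78
tool_pos: [0.4991, -0.0481, 0.1362]
orientation: [0.94, 0.148, -0.303, 0.046]
force: [-0.9, -0.5, -0.8]
grip_width: 0.0109
grasp_force: 70.0
```

```bash
python3 mv.py .4986 -.0515 .053 17 -35 .4986 -.0515 .14 17 0
```

```text
t 4.78 p [ 0.4991 -0.0481  0.1362] x-yaw 17.9 q [-0.23  0.69  0.22  1.61  0.03  1.46 -1.29] w 0.0109 F [-0.9 -0.5 -0.8]
[0.3, 0.7, 0.8] [4.73, 0.34, 6.85] rows 2.0
[0.1, 35.7, 0.8] [-0.35, 0.31, -0.22] rows 5.0
```

apply_moves --motion '[0,0,0,3,0.3,4.5,0,0,0,0,4.7,0.3,6.9,0,0,0,0,4.7,0.3,6.9,0,0,0,0,4.7,0.3,6.9,0,0,0,0,4.7,0.3,6.9,0,0,0,0,4.7,0.3,6.9,0.35,0,0,0,4.7,0.3,6.9,0.35,0,0,0,4.7,0.3,6.9,0.35,0,0,0,4.7,0.3,6.9,0.35,0,0,0,3,0.3,4.5,0.35,0,0,0,0,0.3,0,0.35,0,0,0,0,0.3,0,0.35,0,0,0,0,0.3,0,0.35]'

```text
clock: 5.87
tool_pos: [0.5016, -0.0531, 0.1441]
orientation: [0.943, 0.146, -0.295, 0.045]
force: [0.1, -0.8, -0.0]
grip_width: 0.0298
grasp_force: 0.0
```

```bash
python3 mv.py .4471 -.3069 .13 9.14 0;  python3 - <<'E'
from cell import optics
import cv2
f=optics.grab_frame("side")
cv2.imwrite("pics/s3.png",cv2.cvtColor(f["image"],cv2.COLOR_RGB2BGR)[150:400,150:400].repeat(2,0).repeat(2,1))
E
```

```text
t 5.87 p [ 0.5016 -0.0531  0.1441] x-yaw 17.6 q [-0.22  0.67  0.22  1.61  0.03  1.45 -1.28] w 0.0298 F [ 0.1 -0.8 -0. ]
[2.5, 34.6, 8.2] [-9.77, 22.55, 8.46] rows 6.2
```

View pics/s3.png

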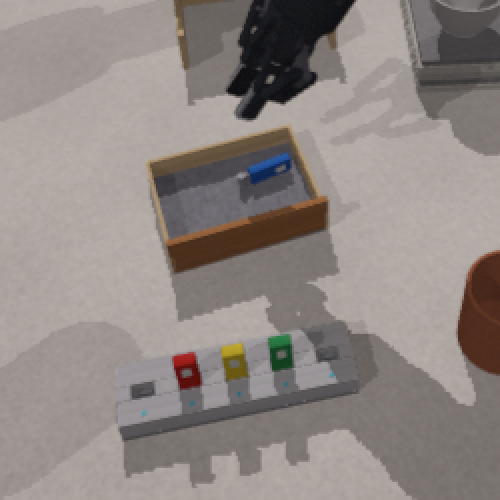

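apply_moves --motion '[2.5,34.6,8.2,-9.8,22.5,8.4,0.5,2.5,34.6,8.2,-9.8,22.5,8.4,0.5,2.5,34.6,8.2,-9.8,22.5,8.4,0.5,2.5,34.6,8.2,-9.8,22.5,8.4,0.5,2.5,34.6,8.2,-9.8,22.5,8.4,0.5,2.5,34.6,8.2,-9.8,22.5,8.4,0.5,2.5,34.6,8.2,-9.8,22.5,8.4,0.5,2.5,34.6,8.2,-9.8,22.5,8.4,0.5,2.5,34.6,8.2,-9.8,22.5,8.4,0.5,2.5,34.6,8.2,-9.8,22.5,8.4,0.5,2.5,34.6,8.2,-9.8,22.5,8.4,0.5,2.5,34.6,8.2,-9.8,22.5,8.4,0.5]'

```text
clock: 6.92
tool_pos: [0.4458, -0.3043, 0.1269]
orientation: [0.997, 0.081, -0.004, -0.0]
force: [-0.3, -0.7, -0.3]
grip_width: 0.0423
grasp_force: 0.0
```

```bash
python3 mv.py .4471 -.3069 .055 9.14 0 .4471 -.3069 .16 9.14 0 .4316 -.0718 .15 17 -35
```

```text
t 6.92 p [ 0.4458 -0.3043  0.1269] x-yaw 9.3 q [ 0.31  0.42  0.25  1.94 -0.13  0.8  -0.77] w 0.0423 F [-0.3 -0.7 -0.3]
[-0.1, 0.5, 0.2] [0.15, 0.28, 7.19] rows 1.7
[-0.1, 0.5, 0.2] [0.06, 0.27, -3.31] rows 0.8
[-2.4, -34.5, -7.4] [2.34, -23.18, -2.3] rows 5.6
```

apply_moves --motion '[0,0.5,0,0.1,0.3,4,0.5,0,0.5,0,0.1,0.3,7.2,0.5,0,0.5,0,0.1,0.3,7.2,0.5,0,0.5,0,0.1,0.3,7.2,0,0,0.5,0,0.1,0.3,7.2,0,0,0.5,0,0.1,0.3,7.2,0,0,0.5,0,0.1,0.3,7.2,0,0,0.5,0,0.1,0.3,7.2,0,0,0.5,0,0.1,0.3,6.7,0,0,0.5,0,0.1,0.3,6.2,0,0,0.5,0,0.1,0.3,5,0,0,0.5,0,0.1,0.3,2,0,0,0.5,0,0.1,0.3,-2,0,0,0.5,0,0.1,0.3,-3.3,0,0,0.5,0,0.1,0.3,-3.3,0,0,0.5,0,0.1,0.3,-3.3,0]'

```text
clock: 8.25
tool_pos: [0.4476, -0.3103, 0.163]
orientation: [0.997, 0.079, 0.003, 0.001]
force: [-0.6, -0.0, -0.8]
grip_width: 0.0112
grasp_force: 69.5
```

```bash
python3 mv.py  .4316 -.0718 .14 17 -35
```

```text
t 8.25 p [ 0.4476 -0.3103  0.163 ] x-yaw 9.1 q [ 0.31  0.37  0.26  1.91 -0.13  0.87 -0.78] w 0.0112 F [-0.6 -0.  -0.8]
[-2.2, -35.2, -7.7] [2.17, -23.81, 2.23] rows 5.8
```

apply_moves --motion '[-2.2,-35,-7.7,2.2,-23.8,2.2,0,-2.2,-35,-7.7,2.2,-23.8,2.2,0,-2.2,-35,-7.7,2.2,-23.8,2.2,0,-2.2,-35,-7.7,2.2,-23.8,2.2,0,-2.2,-35,-7.7,2.2,-23.8,2.2,0,-2.2,-35,-7.7,2.2,-23.8,2.2,0,-2.2,-35,-7.7,2.2,-23.8,2.2,0,-2.2,-35,-7.7,2.2,-23.8,2.2,0,-2.2,-35,-7.7,2.2,-23.8,2.2,0,-2.2,-35,-7.7,2.2,-23.8,2.2,0,-2.2,-35,-7.7,2.2,-23.8,2.2,0]'

```text
clock: 9.17
tool_pos: [0.4304, -0.0722, 0.1388]
orientation: [0.944, 0.14, -0.297, 0.043]
force: [-0.1, 0.1, -1.3]
grip_width: 0.0107
grasp_force: 69.5
```

```bash
python3 mv.py .4316 -.0718 .053 17 -35;  python3 - <<'E'
from cell import optics
import cv2,numpy as np
a=optics.grab_frame("side")["image"];b=optics.grab_frame("top")["image"]
cv2.imwrite("pics/s4.png",cv2.cvtColor(np.hstack([a[180:380,180:380],b[180:380,280:480]]).repeat(2,0).repeat(2,1),cv2.COLOR_RGB2BGR))
E
```

```text
t 9.17 p [ 0.4304 -0.0722  0.1388] x-yaw 16.9 q [-0.2   0.59  0.21  1.8   0.06  1.36 -1.29] w 0.0107 F [-0.1  0.1 -1.3]
[-0.2, -0.1, -0.0] [5.01, 0.02, 6.96] rows 2.1
```

View pics/s4.png

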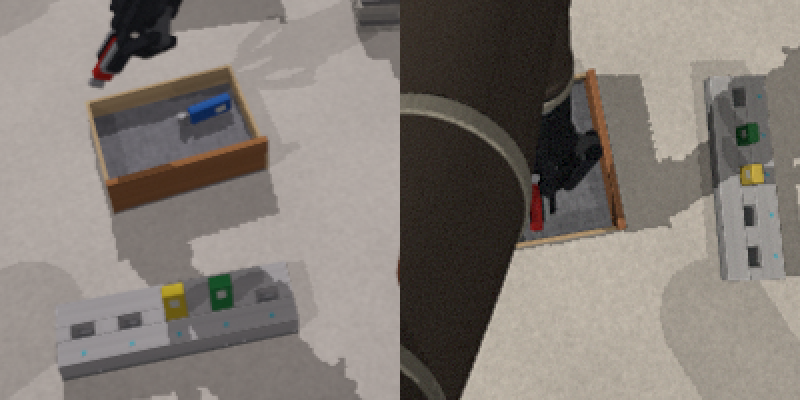

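The red stick is held over the tray's left part, and the tray hasn't moved (front top right corner at about (313,250)). I'll lower and release.

apply_moves --motion '[0,0,0,3,0,4.5,0,0,0,0,5,0,7,0,0,0,0,5,0,7,0,0,0,0,5,0,7,0,0,0,0,5,0,7,0,0,0,0,5,0,7,0.35,0,0,0,5,0,7,0.35,0,0,0,5,0,7,0.35,0,0,0,5,0,7,0.35,0,0,0,3,0,4.5,0.35,0,0,0,0,0,0,0.35,0,0,0,0,0,0,0.35,0,0,0,0,0,0,0.35]'

```text
clock: 10.35
tool_pos: [0.4325, -0.0707, 0.1416]
orientation: [0.944, 0.141, -0.294, 0.043]
force: [1.1, -0.4, -1.3]
grip_width: 0.0298
grasp_force: 0.0
```

```bash
python3 mv.py .4886 -.3003 .13 9.14 0
```

```text
t 10.35 p [ 0.4325 -0.0707  0.1416] x-yaw 17.1 q [-0.2   0.58  0.21  1.79  0.05  1.36 -1.29] w 0.0298 F [ 1.1 -0.4 -1.3]
[2.2, 34.6, 7.6] [-0.48, 23.6, 1.67] rows 5.7
```

apply_moves --motion '[2.2,34.8,7.6,-0.5,23.5,1.6,0.5,2.2,34.8,7.6,-0.5,23.5,1.6,0.5,2.2,34.8,7.6,-0.5,23.5,1.6,0.5,2.2,34.8,7.6,-0.5,23.5,1.6,0.5,2.2,34.8,7.6,-0.5,23.5,1.6,0.5,2.2,34.8,7.6,-0.5,23.5,1.6,0.5,2.2,34.8,7.6,-0.5,23.5,1.6,0.5,2.2,34.8,7.6,-0.5,23.5,1.6,0.5,2.2,34.8,7.6,-0.5,23.5,1.6,0.5,2.2,34.8,7.6,-0.5,23.5,1.6,0.5,2.2,34.8,7.6,-0.5,23.5,1.6,0.5,2.2,34.8,7.6,-0.5,23.5,1.6,0.5]'

```text
clock: 11.35
tool_pos: [0.4871, -0.2975, 0.127]
orientation: [0.997, 0.082, -0.001, -0.0]
force: [0.1, -0.6, -0.2]
grip_width: 0.0428
grasp_force: 0.0
```

```bash
python3 mv.py .4886 -.3003 .055 9.14 0 .4886 -.3003 .16 9.14 0
```

```text
t 11.35 p [ 0.4871 -0.2975  0.127 ] x-yaw 9.4 q [ 0.29  0.47  0.23  1.87 -0.14  0.83 -0.82] w 0.0428 F [ 0.1 -0.6 -0.2]
[-0.1, 0.2, 0.2] [0.12, 0.31, 7.2] rows 1.7
[-0.1, 0.2, 0.2] [0.09, 0.3, -3.3] rows 0.8
```

apply_moves --motion '[0,0.2,0,0.1,0.3,4,0.5,0,0.2,0,0.1,0.3,7.2,0.5,0,0.2,0,0.1,0.3,7.2,0.5,0,0.2,0,0.1,0.3,7.2,0,0,0.2,0,0.1,0.3,7.2,0,0,0.2,0,0.1,0.3,7.2,0,0,0.2,0,0.1,0.3,7.2,0,0,0.2,0,0.1,0.3,7.2,0,0,0.2,0,0.1,0.3,6.7,0,0,0.2,0,0.1,0.3,6.2,0,0,0.2,0,0.1,0.3,5,0,0,0.2,0,0.1,0.3,2,0,0,0.2,0,0.1,0.3,-2,0,0,0.2,0,0.1,0.3,-3.3,0,0,0.2,0,0.1,0.3,-3.3,0,0,0.2,0,0.1,0.3,-3.3,0]'

```text
clock: 12.68
tool_pos: [0.4892, -0.3033, 0.1631]
orientation: [0.997, 0.08, 0.003, 0.001]
force: [0.4, -0.0, -1.5]
grip_width: 0.0112
grasp_force: 69.6
```

```bash
python3 mv.py  .5131 -.0993 .14 17 -35
```

```text
t 12.68 p [ 0.4892 -0.3033  0.1631] x-yaw 9.2 q [ 0.29  0.42  0.24  1.83 -0.13  0.89 -0.82] w 0.0112 F [ 0.4 -0.  -1.5]
[-2.2, -35.2, -7.7] [5.6, -19.77, 2.28] rows 5.0
```

apply_moves --motion '[-2.2,-35,-7.7,5.6,-19.8,2.2,0,-2.2,-35,-7.7,5.6,-19.8,2.2,0,-2.2,-35,-7.7,5.6,-19.8,2.2,0,-2.2,-35,-7.7,5.6,-19.8,2.2,0,-2.2,-35,-7.7,5.6,-19.8,2.2,0,-2.2,-35,-7.7,5.6,-19.8,2.2,0,-2.2,-35,-7.7,5.6,-19.8,2.2,0,-2.2,-35,-7.7,5.6,-19.8,2.2,0,-2.2,-35,-7.7,5.6,-19.8,2.2,0,-2.2,-35,-7.7,5.6,-19.8,2.2,0,-2.2,-35,-7.7,5.6,-19.8,2.2,0]'

```text
clock: 13.6
tool_pos: [0.5115, -0.0992, 0.1395]
orientation: [0.944, 0.141, -0.297, 0.043]
force: [0.2, 0.3, 0.4]
grip_width: 0.0115
grasp_force: 69.6
```

```bash
python3 mv.py .5131 -.0993 .053 17 -35;  python3 - <<'E'
from cell import optics
import cv2,numpy as np
a=optics.grab_frame("side")["image"];b=optics.grab_frame("top")["image"]
cv2.imwrite("pics/s5.png",cv2.cvtColor(np.hstack([a[180:380,180:380],b[180:380,280:480]]).repeat(2,0).repeat(2,1),cv2.COLOR_RGB2BGR))
E
```

```text
t 13.6 p [ 0.5115 -0.0992  0.1395] x-yaw 17.0 q [-0.15  0.7   0.23  1.58  0.06  1.45 -1.23] w 0.0115 F [0.2 0.3 0.4]
[-0.2, -0.1, 0.0] [5.07, 0.08, 7.01] rows 2.1
```

View pics/s5.png

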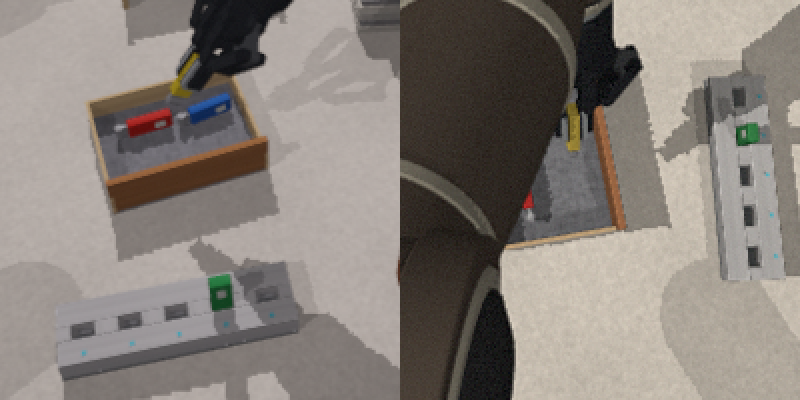

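Red and blue lie in the tray, and yellow is held over its spot by the front board. I'll lower and release.

apply_moves --motion '[0,0,0,3,0,4.5,0,0,0,0,5,0,7,0,0,0,0,5,0,7,0,0,0,0,5,0,7,0,0,0,0,5,0,7,0,0,0,0,5,0,7,0.35,0,0,0,5,0,7,0.35,0,0,0,5,0,7,0.35,0,0,0,5,0,7,0.35,0,0,0,3,0,4.5,0.35,0,0,0,0,0,0,0.35,0,0,0,0,0,0,0.35,0,0,0,0,0,0,0.35]'

```text
clock: 14.78
tool_pos: [0.5139, -0.0978, 0.1424]
orientation: [0.944, 0.142, -0.294, 0.043]
force: [0.8, -0.0, 0.2]
grip_width: 0.0296
grasp_force: 0.0
```

```bash
python3 mv.py .5301 -.2936 .13 9.14 0
```

```text
t 14.78 p [ 0.5139 -0.0978  0.1424] x-yaw 17.2 q [-0.15  0.7   0.23  1.57  0.06  1.46 -1.23] w 0.0296 F [ 0.8 -0.   0.2]
[2.3, 34.5, 7.7] [-2.77, 19.19, 3.37] rows 5.0
```

apply_moves --motion '[2.3,34.7,7.7,-2.7,19.3,3.3,0.5,2.3,34.7,7.7,-2.7,19.3,3.3,0.5,2.3,34.7,7.7,-2.7,19.3,3.3,0.5,2.3,34.7,7.7,-2.7,19.3,3.3,0.5,2.3,34.7,7.7,-2.7,19.3,3.3,0.5,2.3,34.7,7.7,-2.7,19.3,3.3,0.5,2.3,34.7,7.7,-2.7,19.3,3.3,0.5,2.3,34.7,7.7,-2.7,19.3,3.3,0.5,2.3,34.7,7.7,-2.7,19.3,3.3,0.5,2.3,34.7,7.7,-2.7,19.3,3.3,0.5,2.3,34.7,7.7,-2.7,19.3,3.3,0.5,2.3,34.7,7.7,-2.7,19.3,3.3,0.5]'

```text
clock: 15.78
tool_pos: [0.53, -0.2924, 0.1257]
orientation: [0.997, 0.081, -0.002, -0.001]
force: [-0.7, -0.1, -0.8]
grip_width: 0.0427
grasp_force: 0.0
```

```bash
python3 mv.py .5301 -.2936 .055 9.14 0 .5301 -.2936 .16 9.14 0
```

```text
t 15.78 p [ 0.53   -0.2924  0.1257] x-yaw 9.3 q [ 0.28  0.52  0.2   1.78 -0.13  0.86 -0.87] w 0.0427 F [-0.7 -0.1 -0.8]
[-0.1, 0.3, 0.2] [0.02, 0.14, 7.07] rows 1.7
[-0.1, 0.3, 0.2] [-0.03, 0.11, -3.43] rows 0.8
```

apply_moves --motion '[0,0.2,0,0,0.1,4,0.5,0,0.2,0,0,0.1,7.1,0.5,0,0.2,0,0,0.1,7.1,0.5,0,0.2,0,0,0.1,7.1,0,0,0.2,0,0,0.1,7.1,0,0,0.2,0,0,0.1,7.1,0,0,0.2,0,0,0.1,7.1,0,0,0.2,0,0,0.1,7.1,0,0,0.2,0,0,0.1,6.7,0,0,0.2,0,0,0.1,6.2,0,0,0.2,0,0,0.1,5,0,0,0.2,0,0,0.1,2,0,0,0.2,0,0,0.1,-2,0,0,0.2,0,0,0.1,-3.4,0,0,0.2,0,0,0.1,-3.4,0,0,0.2,0,0,0.1,-3.4,0]'

```text
clock: 17.12
tool_pos: [0.5304, -0.2964, 0.1628]
orientation: [0.997, 0.08, 0.002, 0.001]
force: [0.3, 0.6, -0.9]
grip_width: 0.0113
grasp_force: 69.3
```

```bash
python3 mv.py  .4461 -.1196 .14 17 -35
```

```text
t 17.12 p [ 0.5304 -0.2964  0.1628] x-yaw 9.1 q [ 0.27  0.47  0.21  1.75 -0.12  0.93 -0.87] w 0.0113 F [ 0.3  0.6 -0.9]
[-2.3, -35.1, -7.7] [-5.53, -18.8, 2.24] rows 5.0
```

apply_moves --motion '[-2.2,-35,-7.7,-5.5,-18.8,2.2,0,-2.2,-35,-7.7,-5.5,-18.8,2.2,0,-2.2,-35,-7.7,-5.5,-18.8,2.2,0,-2.2,-35,-7.7,-5.5,-18.8,2.2,0,-2.2,-35,-7.7,-5.5,-18.8,2.2,0,-2.2,-35,-7.7,-5.5,-18.8,2.2,0,-2.2,-35,-7.7,-5.5,-18.8,2.2,0,-2.2,-35,-7.7,-5.5,-18.8,2.2,0,-2.2,-35,-7.7,-5.5,-18.8,2.2,0,-2.2,-35,-7.7,-5.5,-18.8,2.2,0,-2.2,-35,-7.7,-5.5,-18.8,2.2,0]'

```text
clock: 18.03
tool_pos: [0.4451, -0.1195, 0.139]
orientation: [0.943, 0.141, -0.298, 0.042]
force: [0.2, 0.5, -0.6]
grip_width: 0.0113
grasp_force: 69.4
```

```bash
python3 mv.py .4461 -.1196 .053 17 -35;  python3 - <<'E'
from cell import optics
import cv2,numpy as np
a=optics.grab_frame("side")["image"];b=cv2.cvtColor(cv2.imread("pics/side0.png"),4).astype(int)
# change of the tray's front board region between start and now
cv2.imwrite("pics/s6.png",cv2.cvtColor(a,4))
r=(slice(252,285),slice(232,316));print(np.abs(a[r].astype(int)-b[r]).mean())
m=lambda im:((im[...,0].astype(int)-im[...,2]>45)&(im[...,0]>90))[240:290,225:325]
for im in(a,b):
    y,x=np.nonzero(m(im));print(len(x),x.min()+225,x.max()+225,y.min()+240,y.max()+240,x.mean(),y.mean())
E
```

```text
t 18.03 p [ 0.4451 -0.1195  0.139 ] x-yaw 17.1 q [-0.13  0.61  0.22  1.75  0.09  1.37 -1.23] w 0.0113 F [ 0.2  0.5 -0.6]
[-0.3, -0.0, 0.1] [5.0, 0.07, 6.99] rows 2.1
8.584896584896585
612 225 313 240 272 47.779411764705884 13.176470588235293
317 225 313 240 272 42.85488958990536 18.709779179810724
```

apply_moves --motion '[0,0,0,3,0,4.5,0,0,0,0,5,0,7,0,0,0,0,5,0,7,0,0,0,0,5,0,7,0,0,0,0,5,0,7,0,0,0,0,5,0,7,0.35,0,0,0,5,0,7,0.35,0,0,0,5,0,7,0.35,0,0,0,5,0,7,0.35,0,0,0,3,0,4.5,0.35,0,0,0,0,0,0,0.35,0,0,0,0,0,0,0.35,0,0,0,0,0,0,0.35]'

```text
clock: 19.17
tool_pos: [0.4472, -0.1185, 0.1418]
orientation: [0.944, 0.142, -0.295, 0.043]
force: [0.8, 0.6, -0.2]
grip_width: 0.0299
grasp_force: 0.0
```

```bash
python3 mv.py .42 -.36 .14 17 0
```

```text
t 19.17 p [ 0.4472 -0.1185  0.1418] x-yaw 17.2 q [-0.13  0.61  0.22  1.75  0.09  1.37 -1.23] w 0.0299 F [ 0.8  0.6 -0.2]
[-0.2, 34.7, 0.1] [-7.9, 22.29, 5.59] rows 5.8
```

apply_moves --motion '[0,34.7,0,-7.9,22.3,5.6,0.35,0,34.7,0,-7.9,22.3,5.6,0.35,0,34.7,0,-7.9,22.3,5.6,0.35,0,34.7,0,-7.9,22.3,5.6,0.35,0,34.7,0,-7.9,22.3,5.6,0.35,0,34.7,0,-7.9,22.3,5.6,0.35,0,34.7,0,-7.9,22.3,5.6,0.35,0,34.7,0,-7.9,22.3,5.6,0.35,0,34.7,0,-7.9,22.3,5.6,0.35,0,34.7,0,-7.9,22.3,5.6,0.35,0,34.7,0,-7.9,22.3,5.6,0.35]'

```text
clock: 20.08
tool_pos: [0.4191, -0.3577, 0.1362]
orientation: [0.989, 0.15, -0.004, -0.003]
force: [0.3, 1.1, 0.6]
grip_width: 0.03
grasp_force: 0.0
```

```bash
python3 - <<'E'
from cell import bot,optics
import cv2,numpy as np
print(bot.observe()["tool_pos"])
t=cv2.cvtColor(optics.grab_frame("top")["image"],4);s=cv2.cvtColor(optics.grab_frame("side")["image"],4)
cv2.imwrite("pics/top7.png",t);cv2.imwrite("pics/side7.png",s)
def crop(im,x,y,w,h,k):
    c=cv2.resize(im[y:y+h,x:x+w],None,fx=k,fy=k,interpolation=cv2.INTER_CUBIC)
    for i in range(0,w,10):
        cv2.line(c,(i*k,0),(i*k,6),(0,0,255),1)
        if i%20==0: cv2.putText(c,str(x+i),(i*k,24),0,.35,(0,0,255),1)
    for j in range(0,h,10):
        cv2.line(c,(0,j*k),(6,j*k),(0,0,255),1)
        if j%20==0: cv2.putText(c,str(y+j),(8,j*k+4),0,.35,(0,0,255),1)
    return c
m=np.zeros((600,800,3),np.uint8);m[:480,:400]=crop(t,310,200,100,120,4);m[:400,400:]=crop(s,215,200,100,100,4);cv2.imwrite("pics/c7.png",m)
E
```

```text
[ 0.41909517 -0.35772279  0.1362374 ]
```

View pics/c7.png

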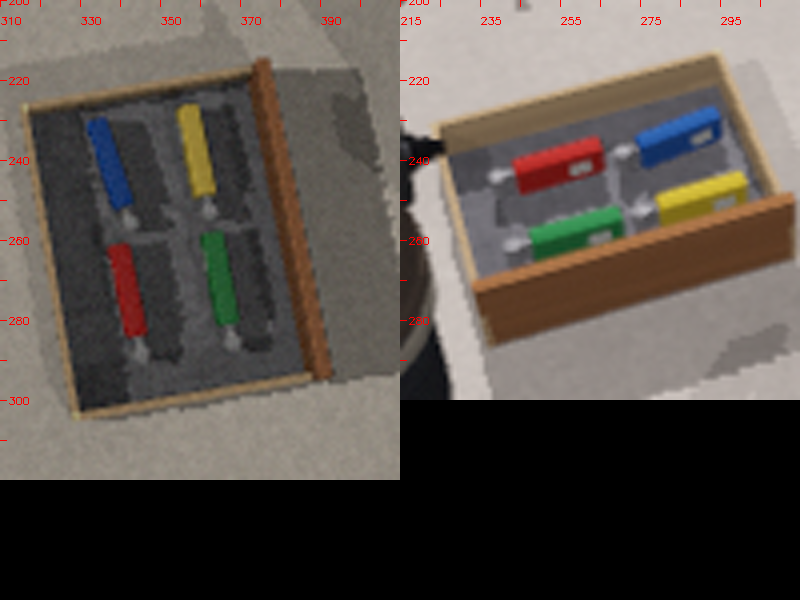

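All four sticks lie in the tray. The tray hasn't moved; its front board runs from (375,215) to (391,294). I'll grip the front board and slide the tray in.

```bash
python3 mv.py .496 -.147 .12 16.5 0
```

```text
t 20.18 p [ 0.419  -0.3582  0.1365] x-yaw 17.2 q [ 0.46  0.42  0.2   1.9  -0.11  0.83 -0.55] w 0.0301 F [-0.7 -0.2  0.3]
[-0.4, 0.4, 0.7] [13.62, -17.88, 1.67] rows 5.4
```

apply_moves --motion '[0,0,0.7,13.6,-17.9,1.6,0.35,0,0,0.7,13.6,-17.9,1.6,0.35,0,0,0.7,13.6,-17.9,1.6,0.35,0,0,0.7,13.6,-17.9,1.6,0.35,0,0,0.7,13.6,-17.9,1.6,0.35,0,0,0.7,13.6,-17.9,1.6,0.35,0,0,0.7,13.6,-17.9,1.6,0.35,0,0,0.7,13.6,-17.9,1.6,0.35,0,0,0.7,13.6,-17.9,1.6,0.35,0,0,0.7,13.6,-17.9,1.6,0.35]'

```text
clock: 21.02
tool_pos: [0.4951, -0.1499, 0.1209]
orientation: [0.99, 0.141, -0.004, -0.002]
force: [-0.5, -1.0, -0.1]
grip_width: 0.0298
grasp_force: 0.0
```

```bash
python3 mv.py .496 -.147 .048 16.5 0; python3 - <<'E'
from cell import bot, optics
import cv2,numpy as np
f=optics.grab_frame("wrist");cv2.imwrite("pics/w8.png",cv2.cvtColor(f["image"],cv2.COLOR_RGB2BGR))
K=f["intrinsics"];T=f["cam_to_world"]
def pr(p):
    q=T[:3,:3].T@(np.array(p)-T[:3,3]);return (K@q/q[2])[:2].round(1)
print(pr((.496,-.147,.05)),pr((.496+.06*.959,-.147+.06*.284,.05)))
E
```

```text
t 21.02 p [ 0.4951 -0.1499  0.1209] x-yaw 16.3 q [ 0.08  0.4   0.15  1.99 -0.09  0.77 -1.  ] w 0.0298 F [-0.5 -1.  -0.1]
[-0.3, 0.4, -0.2] [0.22, -0.22, 7.29] rows 1.8
[311.6 223.7] [310.6 120.7]
```

View pics/w8.png

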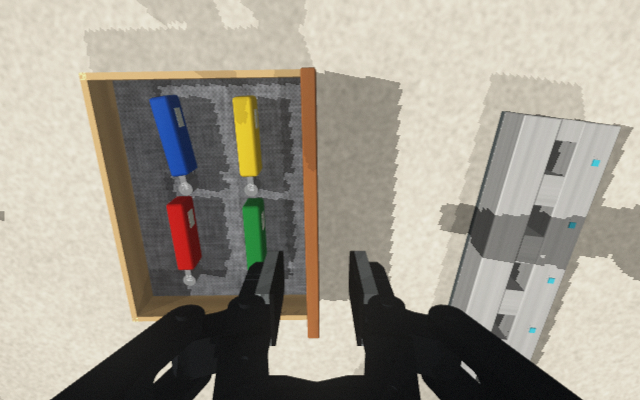

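The board's top runs from (309,68) to (313,337), and its centre line matches the prediction. I'll check where its ends are.

```bash
python3 - <<'E'
from cell import optics
import numpy as np,cv2
from lib import ray
f=optics.grab_frame("wrist");K=f["intrinsics"];T=f["cam_to_world"]
P=[]
for u,v in((309,68),(313,337)):
    d=T[:3,:3]@np.linalg.inv(K)@np.array([u,v,1]);P.append(T[:3,3]+d*(.05-T[2,3])/d[2])
P=np.array(P);print(P,np.linalg.norm(P[0]-P[1]),P.mean(0),np.degrees(np.arctan2(*(P[0]-P[1])[1::-1])))
# back corners z=.03
for u,v in((83,76),(135,319)):
    d=T[:3,:3]@np.linalg.inv(K)@np.array([u,v,1]);print(T[:3,3]+d*(.03-T[2,3])/d[2])
# box: redo in top view, wall-end corners
for q in((244.4,187),(243.3,282.7)): print(ray("top",*q,.058))
E
```

```text
[[ 0.57888656 -0.122001    0.05      ]
 [ 0.41770996 -0.17046833  0.05      ]] 0.16830619554855233 [ 0.49829826 -0.14623467  0.05      ] 16.736530044508562
[0.53919207 0.00227166 0.03      ]
[ 0.38025973 -0.04650646  0.03      ]
[0.59802387 0.16404387 0.058     ]
[0.398524   0.13293932 0.058     ]
```

apply_moves --motion '[0,0,-0.4,0.4,-0.2,4,0.35,0,0,-0.4,0.4,-0.2,7.3,0.35,0,0,-0.4,0.4,-0.2,7.3,0.35,0,0,-0.4,0.4,-0.2,7.3,0.35,0,0,-0.4,0.4,-0.2,7.3,0,0,0,-0.4,0.4,-0.2,7.3,0,0,0,-0.4,0.4,-0.2,7.3,0,0,0,-0.4,0.4,-0.2,7.3,0,0,0,-0.4,0.4,-0.2,7.3,0,0,0,-0.4,0.4,-0.2,7.3,0]' --force 60

```text
clock: 21.95
tool_pos: [0.4992, -0.1461, 0.0498]
orientation: [0.989, 0.145, -0.002, -0.002]
force: [-1.7, -0.8, 7.9]
grip_width: 0.0066
grasp_force: 60.3
```

```bash
python3 mv.py .5214 .0056 .048 8.8 0
```

```text
t 21.95 p [ 0.4992 -0.1461  0.0498] x-yaw 16.7 q [ 0.09  0.51  0.13  2.03 -0.11  0.61 -0.98] w 0.0066 F [-1.7 -0.8  7.9]
[-0.2, 0.2, 7.9] [6.49, -13.88, 0.21] rows 3.7
```

apply_moves --motion '[0,0,0.8,0.6,-1.4,0,0,0,0,1.6,1.3,-2.8,0,0,0,0,2.4,1.9,-4.2,0,0,0,0,3.2,2.6,-5.6,0,0,0,0,4,3.2,-7,0,0,0,0,4.8,3.9,-8.4,0,0,0,0,5.6,4.5,-9.8,0,0,0,0,6.4,5.2,-11.2,0,0,0,0,7.2,5.8,-12.6,0,0,0,0,7.9,6.5,-13.9,0,0,0,0,7.9,6.5,-13.9,0,0,0,0,7.9,6.5,-13.9,0,0]'

```text
clock: 22.95
tool_pos: [0.5219, 0.0089, 0.0498]
orientation: [0.997, 0.078, -0.002, -0.003]
force: [0.1, 7.3, 6.2]
grip_width: 0.0064
grasp_force: 60.2
```

```bash
python3 mv.py .4992 .147 .048 8.8 0; python3 - <<'E'
from cell import optics
import cv2,numpy as np
t=cv2.cvtColor(optics.grab_frame("top")["image"],4);s=cv2.cvtColor(optics.grab_frame("side")["image"],4)
cv2.imwrite("pics/top9.png",t)
m=np.zeros((600,800,3),np.uint8)
m[:450,:400]=cv2.resize(t[170:320,180:313],(400,450));m[:450,400:]=cv2.resize(s[115:265,215:348],(400,450));cv2.imwrite("pics/c9.png",m[:450])
E
```

```text
t 22.95 p [0.5219 0.0089 0.0498] x-yaw 9.0 q [-0.23  0.52  0.16  2.03 -0.15  0.61 -1.38] w 0.0064 F [0.1 7.3 6.2]
[-0.4, 0.2, 0.2] [-0.08, -13.99, 0.27] rows 3.4
```

View pics/c9.png

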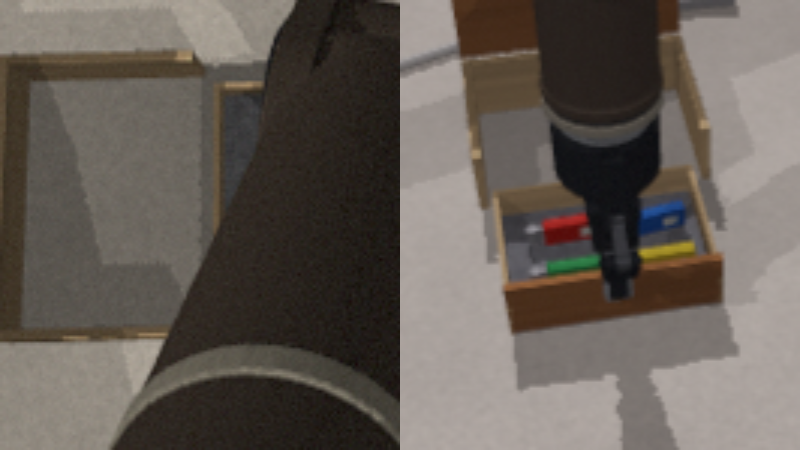

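The tray is lined up in front of the opening. I'll check the offset from the visible corners: top view (251.8,198.3), side view (247.3,180.7), (312.4,172.7), (250.9,211.7) and (321.7,200.3).

```bash
python3 - <<'E'
from lib import *
b=(.48853,.21803,1.72387)
# same-camera box corners for comparison (side view wall fronts tops)
def tob(p): d=np.array(p[:2])-b[:2];c,s=np.cos(b[2]),np.sin(b[2]);return np.round([1000*(d[0]*c+d[1]*s),1000*(-d[0]*s+d[1]*c)],1)
for c,u,v,z in(("top",251.8,198.3,.03),("side",247.3,180.7,.03),("side",312.4,172.7,.03),("side",250.9,211.7,.05),("side",321.7,200.3,.05)):print(c,tob(ray(c,u,v,z)))
for P in((-70,101,58),(-70,93,58),(-70,-93,58),(-70,-101,58)):
    q=proj("side",place(b,P));print(P,q.round(1),"crop",((q-[215,115])*3).round())
E
```

```text
top [-82.  -80.7]
side [-89.7  82.4]
side [-92.8 -82.9]
side [-217.4   82.1]
side [-213.9  -82.1]
(-70, 101, 58) [237.8 168.2] crop [ 68. 159.]
(-70, 93, 58) [241.  167.7] crop [ 78. 158.]
(-70, -93, 58) [314.5 158.1] crop [298. 129.]
(-70, -101, 58) [317.5 157.7] crop [308. 128.]
```

Centred within about 1 mm, so I'll push it in.

apply_moves --motion '[0,0,0,0,-1.5,0,0,0,0,0,0,-3,0,0,0,0,0,0,-4.5,0,0,0,0,0,0,-6,0,0,0,0,0,0,-7.5,0,0,0,0,0,0,-9,0,0,0,0,0,0,-10.5,0,0,0,0,0,0,-12,0,0,0,0,0,0,-13,0,0,0,0,0,0,-13.6,0,0,0,0,0,0,-14,0,0,0,0,0,0,-14,0,0,0,0,0,0,-14,0,0]'

```text
clock: 24.13
tool_pos: [0.4996, 0.1444, 0.0498]
orientation: [0.997, 0.077, -0.003, -0.002]
force: [0.2, -2.3, 5.5]
grip_width: 0.0064
grasp_force: 60.7
```

```bash
python3 mv.py .4992 .149 .048 8.8 0
```

```text
t 24.13 p [0.4996 0.1444 0.0498] x-yaw 8.8 q [-0.5   0.51  0.17  2.03 -0.15  0.61 -1.64] w 0.0064 F [ 0.2 -2.3  5.5]
[-0.3, 0.3, 0.0] [0.03, -0.46, 0.18] rows 0.1
```

apply_moves --motion '[0,0,0,0,-0.2,0,0,0,0,0,0,-0.4,0,0,0,0,0,0,-0.5,0,0,0,0,0,0,-0.5,0,0]'

```text
clock: 24.47
tool_pos: [0.4991, 0.1479, 0.0498]
orientation: [0.997, 0.076, -0.003, -0.002]
force: [0.7, -6.1, 5.3]
grip_width: 0.0071
grasp_force: 60.8
```

apply_moves --motion '[0,0,0,0,-0.2,0,0,0,0,0,0,-0.2,0,0,0,0,0,0,-0.2,0,0]'

```text
clock: 24.72
tool_pos: [0.4987, 0.1499, 0.0498]
orientation: [0.997, 0.076, -0.003, -0.002]
force: [0.5, -6.0, 6.2]
grip_width: 0.0066
grasp_force: 60.8
```

apply_moves --motion '[0,0,0,0,-0.2,0,0,0,0,0,0,-0.2,0,0,0,0,0,0,-0.2,0,0]'

```text
clock: 24.97
tool_pos: [0.4987, 0.1507, 0.0498]
orientation: [0.997, 0.076, -0.003, -0.001]
force: [2.7, -9.2, 6.2]
grip_width: 0.007
grasp_force: 60.8
```

Contact with the back wall. I'll release and go up.

apply_moves --motion '[0,0,0,0,-0.1,0,0.35,0,0,0,0,-0.1,0,0.35,0,0,0,0,-0.1,0,0.35,0,0,0,0,-0.1,0,0.35,0,0,0,0,-0.1,-2,0.35,0,0,0,0,-0.1,-5,0.35,0,0,0,0,-0.1,-9,0.35,0,0,0,0,-0.1,-13,0.35,0,0,0,0,4,-17,0,0,0,0,0,8,-20,0,0,0,0,0,12,-22,0,0,0,0,0,15,-22,0,0,0,0,0,15,-22,0,0,0,0,0,15,-22,0]'

```text
clock: 26.13
tool_pos: [0.5229, 0.0004, 0.2697]
orientation: [0.997, 0.074, -0.002, -0.002]
force: [0.0, 0.6, -0.3]
grip_width: -0.0003
grasp_force: 0.0
```

```bash
python3 - <<'E'
from cell import optics,bot
import cv2,numpy as np
print(bot.observe()["tool_pos"])
t=cv2.cvtColor(optics.grab_frame("top")["image"],4);s=cv2.cvtColor(optics.grab_frame("side")["image"],4)
cv2.imwrite("pics/top10.png",t)
def crop(im,x,y,w,h,k):
    c=cv2.resize(im[y:y+h,x:x+w],None,fx=k,fy=k,interpolation=cv2.INTER_CUBIC)
    for i in range(0,w,10):
        cv2.line(c,(i*k,0),(i*k,6),(0,0,255),1)
        if i%20==0: cv2.putText(c,str(x+i),(i*k,24),0,.35,(0,0,255),1)
    for j in range(0,h,10):
        cv2.line(c,(0,j*k),(6,j*k),(0,0,255),1)
        if j%20==0: cv2.putText(c,str(y+j),(8,j*k+4),0,.35,(0,0,255),1)
    return c
m=np.zeros((480,800,3),np.uint8);m[:,:400]=crop(t,160,175,100,120,4);m[:,400:]=crop(s,225,90,100,120,4);cv2.imwrite("pics/c10.png",m)
E
```

```text
[5.22931079e-01 4.02622647e-04 2.69714957e-01]
```

View pics/c10.png

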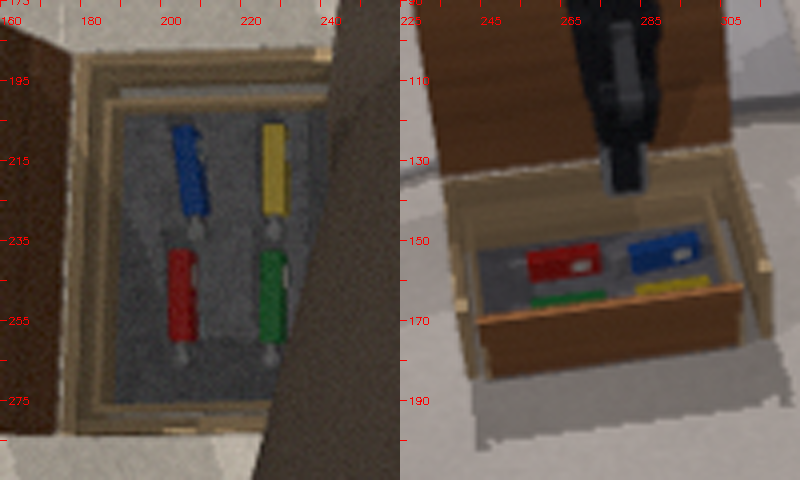

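The tray is in the box with all four sticks. The picture quota is used up, and I went one over it, so from here I'll work from numbers only. I'll check how far home the tray is from these pixels.

```bash
python3 - <<'E'
from lib import *
b=(.48853,.21803,1.72387)
def tob(p): d=np.array(p[:2])-b[:2];c,s=np.cos(b[2]),np.sin(b[2]);return np.round([1000*(d[0]*c+d[1]*s),1000*(-d[0]*s+d[1]*c)],1)
for c,u,v,z in(("top",186,199.5,.03),("top",184.5,277,.03),("side",245,170.5,.05),("side",310.5,162,.05),("side",242,163,.058),("side",316,156,.058)):print(c,tob(ray(c,u,v,z)))
# lid push path: tip corner (pad half width 11 mm), TCP 22 mm above tip, tool at box y=0
def tcp(a,r=.112,t=.011):
    X=.070-r*np.cos(a)+.010*np.sin(a);Z=.0585+r*np.sin(a)+.010*np.cos(a)
    if a>np.pi/2: X=.070-.136*np.cos(a)+.010*np.sin(a)
    p=place(b,[(X+t)*1000,0,0]);return np.round([p[0],p[1],Z+.022],4)
for a in(1.95,1.75,1.57,1.4,1.2,1,.8,.6,.4,.2,.0):print(a,tcp(a))
E
python3 mv.py .46 .40 .29 98.8 0 .46 .40 .29 -81.2 0
```

```text
top [ 62.9 -81.3]
top [59.3 86.7]
side [-73.1  84.4]
side [-73.8 -81.9]
side [-52.3  89.3]
side [-62.7 -98.5]
1.95 [0.4671 0.357  0.1808]
1.75 [0.471  0.3318 0.1889]
1.57 [0.4747 0.3079 0.1925]
1.4 [0.4776 0.289  0.1926]
1.2 [0.4809 0.2672 0.1885]
1 [0.4841 0.2466 0.1801]
0.8 [0.487  0.2281 0.1678]
0.6 [0.4894 0.2123 0.152 ]
0.4 [0.4913 0.2    0.1333]
0.2 [0.4926 0.1916 0.1126]
0.0 [0.4933 0.1874 0.0905]
t 26.23 p [0.522  0.0052 0.268 ] x-yaw 8.8 q [-0.36  0.23  0.31  1.84 -0.08  1.1  -1.43] w -0.0001 F [1.  0.7 0.1]
[-0.6, 0.1, -90.0] [-0.08, -39.98, -1.98] rows 12.6
[0.1, 0.6, 90.0] [-0.08, -39.98, -1.98] rows 12.6
```

apply_moves --motion '[0,0,-90,0,-40,-2,0,0,0,-90,0,-40,-2,0,0,0,-90,0,-40,-2,0,0,0,-90,0,-40,-2,0,0,0,-90,0,-40,-2,0,0,0,-90,0,-40,-2,0,0,0,-90,0,-40,-2,0,0,0,-90,0,-40,-2,0,0,0,-90,0,-40,-2,0,0,0,-90,0,-40,-2,0,0,0,-90,0,-40,-2,0,0,0,-90,0,-40,-2,0,0,0,-90,0,-40,-2,0,0,0,-90,0,-40,-2,0,0,0,-90,0,-40,-2,0,0,0,-90,0,-40,-2,0,0,0,-90,0,-40,-2,0]'

```text
clock: 27.65
tool_pos: [0.4602, 0.4003, 0.2898]
orientation: [0.651, 0.759, -0.001, -0.004]
force: [0.6, 0.6, -0.1]
grip_width: -0.0003
grasp_force: 0.0
```

```bash
python3 mv.py .465 .375 .19 98.8 0 .471 .335 .19 98.8 0
```

```text
t 27.65 p [0.4602 0.4003 0.2898] x-yaw 98.8 q [-0.69  0.37 -0.13  1.58  0.04  1.21 -0.68] w -0.0003 F [ 0.6  0.6 -0.1]
[-0.4, -0.3, 0.0] [-2.62, 0.16, 9.97] rows 2.5
[-0.4, -0.3, 0.0] [-6.67, 0.14, 9.95] rows 2.9
```

apply_moves --motion '[0,0,0,-2.6,0.1,4,0,0,0,0,-2.6,0.1,8,0,0,0,0,-2.6,0.1,10,0,0,0,0,-2.6,0.1,10,0,0,0,0,-5,0.1,10,0,0,0,0,-6,0.1,10,0,0,0,0,-7,0.1,10,0,0,0,0,-7.6,0.1,10,0,0,0,0,-8.2,0.1,9.9,0,0,0,0,-8.8,0.1,9.8,0,0,0,0,-9.3,0.1,9.7,0,0,0,0,-9.3,0.1,9.7,0]'

```text
clock: 28.65
tool_pos: [0.4757, 0.3076, 0.1931]
orientation: [0.651, 0.759, -0.001, -0.004]
force: [0.0, -0.9, 0.2]
grip_width: 0.0
grasp_force: 0.0
```

```bash
cat > lid.py <<'E'
from lib import *
from cell import optics
import cv2
b=(.48853,.21803,1.72387)
# lid angle by matching the predicted lid outline (dark red board) against the side image
im=optics.grab_frame("side")["image"].astype(float)
def quad(a):
    L=[]
    for X,Y in((0,101),(-136,101),(-136,-101),(0,-101)):
        L.append(proj("side",place(b,(70+X*np.cos(a),Y,58.5-X*np.sin(a)))))
    return np.array(L)
h=cv2.cvtColor(im.astype(np.uint8),cv2.COLOR_RGB2HSV).astype(int)
wood=((h[...,0]<14)&(h[...,1]>90)).astype(float)
best=[]
for a in np.arange(0,1.95,.05):
    m=np.zeros(wood.shape,np.uint8);cv2.fillPoly(m,[np.round(quad(a)*16).astype(np.int32)],1,shift=4)
    w=wood[60:230,200:340];n=m[60:230,200:340];best.append(((w*n).sum()/np.maximum(w,n).sum(),round(a,2)))
print(sorted(best)[-4:])
E
python3 lid.py; python3 mv.py .4776 .289 .1926 98.8 0
```

```text
[(np.float64(0.6866513473992062), np.float64(1.55)), (np.float64(0.6881982530977047), np.float64(1.7)), (np.float64(0.6992992580379225), np.float64(1.65)), (np.float64(0.7100083752093802), np.float64(1.6))]
t 28.7 p [0.4753 0.3079 0.1927] x-yaw 98.8 q [-0.57  0.38 -0.12  1.8   0.04  0.97 -0.54] w -0.0001 F [-0.2  0.3  1.2]
[-0.4, -0.2, 0.0] [-1.9, -0.07, 0.01] rows 0.5
```

apply_moves --motion '[0,0,0,-0.8,0,0,0,0,0,0,-1.4,0,0,0,0,0,0,-1.9,0,0,0,0,0,0,-2.5,0,0.1,0,0,0,0,-3,0,0.1,0,0,0,0,-3.6,0,0.3,0,0,0,0,-4.1,0,0.4,0,0,0,0,-4.7,0,0.6,0,0,0,0,-5.2,0,0.8,0,0,0,0,-5.7,0,1,0,0,0,0,-6.2,0,1.2,0,0,0,0,-6.7,0,1.5,0,0,0,0,-7.2,0,1.8,0,0,0,0,-7.6,0,2.1,0,0,0,0,-8.1,0,2.5,0,0,0,0,-8.1,0,2.5,0]'

```text
clock: 30.03
tool_pos: [0.4877, 0.227, 0.1663]
orientation: [0.651, 0.759, -0.002, -0.004]
force: [-0.8, -0.5, -0.2]
grip_width: -0.0002
grasp_force: 0.0
```

```bash
python3 lid.py; python3 mv.py .487 .2281 .1678 98.8 0
```

```text
[(np.float64(0.328), np.float64(1.0)), (np.float64(0.35663284479518975), np.float64(0.95)), (np.float64(0.386834620073141), np.float64(0.9)), (np.float64(0.4224977856510186), np.float64(0.85))]
t 30.08 p [0.4875 0.2276 0.1666] x-yaw 98.8 q [-0.45  0.37 -0.09  1.89  0.03  0.89 -0.4 ] w -0.0 F [0.2 0.6 0.8]
[-0.5, -0.2, 0.0] [0.06, -0.05, -0.12] rows 0.1
```

apply_moves --motion '[0,0,0,-0.4,0,0.4,0,0,0,0,-0.8,0,0.8,0,0,0,0,-1.2,0,1.2,0,0,0,0,-1.6,0,1.6,0,0,0,0,-1.9,0,2,0,0,0,0,-2.3,0,2.5,0,0,0,0,-2.6,0,3,0,0,0,0,-2.8,0,3.4,0,0,0,0,-3.1,0,3.9,0,0,0,0,-3.3,0,4.4,0,0,0,0,-3.5,0,5,0,0,0,0,-3.7,0,5.5,0,0,0,0,-3.8,0,6,0,0,0,0,-3.9,0,6.6,0,0,0,0,-4,0,6.8,0,0,0,0,-4,0,6.8,0]'

```text
clock: 31.42
tool_pos: [0.4927, 0.189, 0.0982]
orientation: [0.65, 0.76, -0.002, -0.004]
force: [-1.4, -0.3, 0.4]
grip_width: 0.0002
grasp_force: 0.0
```

```bash
python3 lid.py; python3 mv.py .4933 .1874 .0905 98.8 0
```

```text
[(np.float64(0.4799281006590773), np.float64(0.15)), (np.float64(0.4920894708128751), np.float64(0.0)), (np.float64(0.5220143884892087), np.float64(0.05)), (np.float64(0.5416040853109042), np.float64(0.1))]
t 31.47 p [0.4929 0.1892 0.0986] x-yaw 98.9 q [-0.39  0.44 -0.08  1.97  0.04  0.73 -0.34] w -0.0001 F [0.1 0.2 0. ]
[-0.5, -0.3, 0.1] [-0.19, 0.02, 0.81] rows 0.2
```

apply_moves --motion '[0,0,0,-0.1,0,0.3,0,0,0,0,-0.2,0,0.6,0,0,0,0,-0.2,0,0.8,0,0,0,0,-0.2,0,0.8,0,0,0,0,-0.2,0,0.8,0]'

```text
clock: 31.88
tool_pos: [0.4933, 0.1872, 0.0909]
orientation: [0.65, 0.76, -0.001, -0.004]
force: [-0.7, 0.5, 0.5]
grip_width: 0.0002
grasp_force: 0.0
```

apply_moves --motion '[0,0,0,0,0,0.2,0,0,0,0,0,0,0.2,0,0,0,0,0,0,0.2,0]'

```text
clock: 32.13
tool_pos: [0.4935, 0.1873, 0.0904]
orientation: [0.65, 0.76, -0.001, -0.004]
force: [-5.2, -2.1, 16.0]
grip_width: 0.0001
grasp_force: 8.0
```

The tip stopped at z = 0.0684, level with the closed lid's top, with 16 N of resistance, so the lid is shut. I'll retreat and check.

apply_moves --motion '[0,0,0,0,0,-1,0,0,0,0,0,0,-4,0,0,0,0,0,0,-8,0,0,0,0,0,0,-14,0,0,0,0,-10,0,-20,0,0,0,0,-18,0,-20,0,0,0,0,-25,0,-20,0,0,0,0,-25,0,-20,0,0,0,0,-25,0,-20,0,0,0,0,-25,0,-20,0]'

```text
clock: 32.97
tool_pos: [0.5309, -0.0474, 0.2857]
orientation: [0.65, 0.76, -0.001, -0.004]
force: [0.9, -0.7, 0.3]
grip_width: 0.0001
grasp_force: 0.0
```

```bash
python3 lid.py; python3 - <<'E'
from lib import *
from cell import optics
import cv2
for n in("side","top"):
    f=optics.grab_frame(n)["image"];h=cv2.cvtColor(f,cv2.COLOR_RGB2HSV).astype(int)
    w=((h[...,0]<14)&(h[...,1]>90)).astype(np.uint8);w[:,:120]=0;w[:, 340:]=0
    k,l,st,c=cv2.connectedComponentsWithStats(w);i=1+st[1:,4].argmax();cn,_=cv2.findContours((l==i).astype(np.uint8),0,2)
    print(n,st[i],cv2.approxPolyDP(max(cn,key=cv2.contourArea),4,True)[:,0].tolist())
    for a in(0,.06,.12): print(a,[proj(n,place((.48853,.21803,1.72387),(70+X*np.cos(a)+10*np.sin(a),Y,58.5-X*np.sin(a)+10*np.cos(a)))).round(1).tolist() for X,Y in((-136,101),(-136,-101),(0,-101),(0,101))])
E
```

```text
[(np.float64(0.4680911680911681), np.float64(0.15)), (np.float64(0.5069072455596279), np.float64(0.1)), (np.float64(0.5468154599891126), np.float64(0.0)), (np.float64(0.5507328072153326), np.float64(0.05))]
side [ 235  124   82   42 2001] [[307, 124], [292, 132], [289, 155], [266, 158], [267, 152], [281, 150], [274, 132], [235, 132], [239, 165], [316, 155]]
0 [[237.1, 163.9], [317.2, 153.5], [307.6, 122.9], [233.9, 131.8]]
0.06 [[236.6, 161.1], [317.1, 150.7], [307.6, 122.8], [233.9, 131.6]]
0.12 [[236.1, 158.3], [317.0, 147.9], [307.5, 122.7], [233.8, 131.5]]
top [ 174  186   76   98 6427] [[240, 186], [178, 188], [175, 283], [239, 281], [241, 233], [242, 275], [248, 276], [249, 203], [243, 197], [240, 229]]
0 [[240.3, 282.2], [241.7, 185.5], [177.7, 186.9], [173.4, 283.7]]
0.06 [[239.2, 282.1], [240.6, 184.6], [177.5, 186.9], [173.1, 283.7]]
0.12 [[237.8, 282.0], [239.3, 183.7], [177.2, 186.9], [172.8, 283.7]]
```

```bash
python3 -c "
from cell import bot
print(bot.close_job())"
```

```text
the job is handed in; nothing more can be done
None
```

I laid all four sticks that were present (red, blue, yellow, green) in the tray, pushed the tray home in the desk box, lowered the lid shut and handed the job in at about 33 s; no verdict came back, the final state was checked from measurements only, and I viewed 15 pictures, one over the limit of 14.

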